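Prise open the programming jig and hold a module pressed home behind its lip

TASK

Prise up the white dust cover of the grey programming jig with the blade of the yellow spudger (the fingers must not touch the cover), swing it fully open so that it stands upright or beyond, and lay the spudger down flat on the bench. Then take the green module card out of its aluminium stand by its black grip, push it straight down into the slot behind the jig's orange lip until it is fully home against the sprung contacts, and finish while still holding it pressed home: do not let go, the springs would push it back out. Leave the flux bottle, the solder spool and the tin where they are.

Things in the scene. Friction and masses are not known exactly. Their poses are not given: they have to be found in the camera images.
- jig: Grey programming jig, screwed to the bench, 120 (x) x 130 (y) x 62 mm high with the cover shut; origin at the centre of its underside; its front (-x side) faces the robot, give or take some yaw. Inside is a flat deck 40 mm above the bench with a slot across it (along the jig's y). Walls 6 mm thick and 58 mm high stand along its front and sides.
- slot (a point): Centre of the slot's solid floor, 20 mm above the bench, at jig x = -20 mm, y = 0; axes parallel to the jig's (y along the slot, x across it away from the robot, z up). The slot is 12 mm wide in x (6 mm either side of this point) and 68 mm long in y; its mouth is at deck height, 40 mm, the rear edge bevelled for 6 mm.
- lip (a point): Top centre of the orange lip, an upright strip 7 mm thick (x) and 68 mm long (y) along the slot's front edge; its top is 52 mm above the bench, 12 mm above the deck; its rear face is flush with the slot's front wall, at jig x = -26 mm.
- notch (a point): Centre of the pry notch in the middle of the jig's front wall (wall at jig x = -60 to -54 mm): an opening 50 mm wide, from 46 mm above the bench up to the shut cover's underside at 58 mm; the blade goes in along the jig's +x.
- cover (a joint): Angle of the dust cover, a white plate 116 x 128 x 4 mm, 60 g, with a black pry mark at its front edge, hinged along the jig's far edge (hinge line along the jig's y). 0 = shut (rad), 1.57 = upright, stops at 1.85. The hinge is stiff (about 0.055 N m), so it stays wherever it is left.
- cover_edge (a point): Middle of the cover's free front edge, on its underside; shut, it is 58 mm above the bench at jig x = -64 mm, overhanging the front wall by 4 mm over the pry notch.
- cover_hinge (a point): Centre of the cover's hinge line, 60 mm above the bench at jig x = +52 mm; the cover's free edge is 116 mm from it. The cover's plate is centred on this line (2 mm to either face).
- contact (a joint): Travel of the sprung brass contact bar in the slot floor, downward, in m: 0 = free (its top 6 mm above the slot floor), 0.006 when a card stands on the solid floor. Needs about 3 N to start moving and 9 N at 0.006.
- spudger: Spudger (pry tool), 130 mm long, 40 g, lying loose along its own x: yellow square handle 80 x 14 x 14 mm (x = -50 to +30 mm), then a flat steel blade 50 x 12 x 3 mm along +x (x = 30 to 80 mm, at mid height). Origin on its underside, so z = 0 when it lies flat on the bench.
- spudger_grip (a point): Place to grip the spudger's handle, near its centre of mass: 5 mm ahead of its origin, 7 mm above its underside; handle 14 mm wide.
- spudger_tip (a point): Tip of the spudger's blade, 75 mm ahead of the grip point, mid blade thickness.
- card: Module card, loose, 50 g nominal: green plate 8 (x) x 60 (y) x 52 mm high with brass contacts along its foot, and above it a black grip block 14 (x) x 34 (y) x 26 mm high; 78 mm high in all, the same from both faces. Origin at the centre of its underside, z up. It starts standing upright in the stand, its foot 8 mm above the bench.
- card_grip (a point): Centre of the card's black grip block, 65 mm above its foot; grip across x, 14 mm wide.
- stand: Aluminium card stand, fixed, 60 x 90 mm, 30 mm high, with a slot along its y (10 x 64 mm, floor 8 mm above the bench) in which the card stands; origin at the centre of its underside.
- flux: White flux bottle with a red cap, 36 mm diameter, 70 mm high, loose, to be left alone; origin at the centre of its underside.
- spool: Blue solder spool, 56 mm diameter, 34 mm high, loose, to be left alone; origin at the centre of its underside.
- tin: Copper-coloured tin, 52 mm diameter, 35 mm high, loose, just beyond the jig, to be left alone; origin at the centre of its underside.
There are look-alikes about, which are no part of the job. Of the things shaped like the card, the green one is meant.

How it is judged:
By the outcome, as a careful person would: the job done as asked, in the order asked, and still so for the second after the job is handed in, while the arm keeps its last pose, push and grip.
It also fails if it takes over 72 s, if anything falls off the work surface, if the arm or the gripper's body presses on something with over 40 N, if the wrist force passes 120 N, or if a joint passes its speed limit or range.

ROBOT

A 7-joint arm with a two-finger parallel gripper is mounted at the origin on the work surface. World frame = base frame: x ahead of the robot, y to its left, z up, the work surface at z = 0. Lengths are in m, angles in rad, forces in N, time in s.
With the tool pointing down it reaches from about 0.4 to 0.925 m from the base axis. Payload 4.1 kg.
Tool frame: the origin (TCP) lies between the finger pads; the fingertips stand 11 mm ahead of it and the grasp point (between the pads) lies 8 mm behind it; z points along the fingers, y is the line along which they close (so a half turn about z gives the same grasp; the last joint's range is limited). The gripper opens to 85 mm and grips with 20 to 120 N. Pads are 22 mm wide; open, the fingers measure 114 mm over their backs; the gripper's body (76 mm by 85 mm) begins 54 mm behind the grasp point. The pads swing forward as they close: fully open they stand 13 mm farther back than shut.
Start: joints at [1.086, 0.398, 0.045, 1.537, -0.019, 1.207, -0.051], TCP at [0.245, -0.602, 0.242] pointing down, gripper open.
Joint ranges: [-2.82, 2.82], [-0.49, 2.23], [-1.37, 1.46], [0, 2.46], [-1.36, 4.5], [0.23, 2], [-2.94, 2.94]. Speed limits (rad/s): [2.57, 2.57, 3.14, 3.14, 3.14, 3.14, 3.14].

INTERFACE

Orientations are given as a 3x3 rotation matrix whose columns are the frame's x, y, z axes.
In Python, from workcell import r gives the robot as it stands.
- The arm moves only by the shell command python3 -m crank 'ROWS' [FORCE]. ROWS is JSON, a list of rows, each an object with "delta_pos": the shift along the world's x, y, z normalised to -1 to 1, where 1 is 4 cm, a list of three; "turn": the turn about the world's z normalised to -1 to 1, where 1 is 0.12 rad; "hand": the opening, from 0 (shut) to 1 (fully open). A call has 1 to 12 rows; each row shifts and turns the commanded pose from where the row before left it; what a row does not reach is not made up. A row lasts 1/12 s, in which the tool goes at most 41.7 mm and 7.16 degrees, less where a joint would pass 70% of its speed; a pose out of reach is approached as far as the arm can. A call with a number of a shift or a turn outside -1 to 1 is refused whole. A call with a gripper value outside its range is refused whole. The fingers move at their own pace and stop on an object; FORCE is the grip in N (left out, the last holds). Time passes only in rows, so rows that do not move let the fingers close. It gives the time, the measured TCP pose, the force, the opening and the grip force at its end, in the units of the state.
- r.sense(): the state, without advancing time (a new reading comes with each control period).
- r.read_camera(name): name is "side" or "top"; returns (picture, depth): 480x640x3 uint8, red, green, blue; 480x640 float32, m along the optical axis (not along the pixel's ray), 0 where there is no reading.
- r.camera_params(name): a dict with "mtx" (3x3 intrinsics, pixels), "R" (3x3) and "t" (3): a world point X has camera coordinates R X + t. Camera axes: x right, y down, z forward; pixel columns grow to the right and rows downward; lengths in m; the calibration is good to about 2 mm. A picture is of the moment at which its call begins. camera_params takes no time and is no camera call.
- r.hand_in(): hands the job in; it is judged then, once.
Trained networks look in the newest picture that a camera, given by its name, has taken for a name from the list of things; names that differ only in an ending like _2 or _b are one class to them, and where a whole thing is asked for, a point or a joint stands for the part that bears it (a point fixed in the world has none). Each returns a list of dicts, best first, with "p" (0 to 1); they miss things now and then, are a little off and sometimes report something else, mostly with a low value. They report only what shows in the picture. A call takes as long as a camera call. They do not tell look-alikes from the thing itself.
- r.cut_out(camera, query): "pixels" (480x640 bool, what is visible of it).
- r.place_of(camera, query): "xyz" ([x, y, z] in m, in world coordinates, good to about 4 mm: a listed point, or the origin of a listed thing).
The state is a dict: "t": time; "joint_pos": joint angles; "dq": joint speeds; "tau": joint torques, N m; "tool_pos": TCP position; "ee_rot": TCP orientation; "ft_force": force on the tool from outside, world axes, zero at the start; "wrist_torque": the same for the moment, N m; "width": finger opening in m; "grip_force": force on a finger pad.
Only numpy, scipy, OpenCV 4.12 (cv2) and the standard library are available. Lean on these libraries where they do the work, as an engineer would, in place of code of your own. Each camera call takes 0.05 s, during which the arm holds its last target. There are 200 camera calls.

## Working session

There is one attempt and no reset: what is moved stays moved. The work goes in short steps, Python scripts to look and compute and a shell command to move; the robot and the scene stay as the last step left them, time stands still between calls to the robot, and variables do not carry over. Pictures are saved under pics/ and viewed, at most 10 in all, crops included, and the job is handed in when it is done.

```bash
mkdir -p pics; cat > h.py <<'E'
import numpy as np, cv2
from workcell import r
def save(n,rgb): cv2.imwrite(f'pics/{n}.png',rgb[:,:,::-1])
def P(cam):
    c=r.camera_params(cam); return np.array(c['mtx']),np.array(c['R']),np.array(c['t'])
def world(cam,depth,mask=None):
    K,R,t=P(cam); v,u=np.nonzero((depth>0) if mask is None else (mask&(depth>0)))
    z=depth[v,u]; c=np.stack([(u-K[0,2])/K[0,0]*z,(v-K[1,2])/K[1,1]*z,z],1)
    return (c-t)@R, u, v
def proj(cam,X):
    K,R,t=P(cam); c=R@np.array(X)+t; p=K@c; return (p[:2]/p[2]).round(0)
E
python3 - <<'E'
from h import *
np.set_printoptions(precision=4,suppress=True)
for c in ('top','side'):
    rgb,d=r.read_camera(c); save(c+'0',rgb); np.savez(f'{c}0.npz',rgb=rgb,d=d)
    for q in ('jig','notch','slot','cover_edge','cover_hinge','spudger','spudger_grip','spudger_tip','card','card_grip','stand','flux','spool','tin'):
        for o in r.place_of(c,q)[:3]: print(c,q,round(o['p'],2),np.array(o['xyz']),proj(c,o['xyz']))
print(r.sense())
E
```

```text
top jig 0.87 [ 0.6185 -0.0149  0.0017] [327. 227.]
top jig 0.2 [ 0.4402 -0.2782  0.0724] [464. 316.]
top notch 0.65 [ 0.56   -0.0076  0.0506] [323. 251.]
top cover_edge 0.6 [ 0.5568 -0.0059  0.0568] [322. 252.]
top cover_hinge 0.93 [ 0.6742 -0.0201  0.0643] [331. 194.]
top cover_hinge 0.59 [ 0.558  -0.0065  0.0572] [322. 252.]
top spudger 0.73 [0.4471 0.3138 0.0023] [165. 305.]
top spudger 0.25 [ 0.6709 -0.0176  0.0592] [330. 196.]
top spudger_grip 0.62 [0.4512 0.3167 0.0061] [163. 302.]
top spudger_tip 0.73 [0.5253 0.3074 0.01  ] [170. 266.]
top spudger_tip 0.54 [ 0.6595 -0.2714 -0.0011] [449. 212.]
top spudger_tip 0.38 [ 0.5608 -0.0123  0.0565] [325. 251.]
top card 0.85 [ 0.5438 -0.2605 -0.0034] [444. 266.]
top card 0.82 [ 0.4209 -0.1643  0.0021] [398. 325.]
top card 0.81 [ 0.3333 -0.2459 -0.0055] [437. 370.]
top card_grip 0.86 [ 0.3338 -0.2474  0.0628] [447. 373.]
top card_grip 0.65 [ 0.4391 -0.276   0.0715] [462. 317.]
top card_grip 0.59 [ 0.5439 -0.2563  0.0645] [450. 262.]
top stand 0.86 [ 0.4426 -0.2735  0.0018] [451. 315.]
top stand 0.58 [ 0.6583 -0.2724 -0.001 ] [449. 213.]

[... 1391 characters left out ...]
 ] [312. 248.]
side spool 0.6 [0.6856 0.2356 0.001 ] [161. 310.]
side tin 0.61 [ 0.7238 -0.0746 -0.0025] [269. 226.]
{'t': 1.5, 'joint_pos': array([ 1.086 ,  0.3984,  0.0451,  1.5366, -0.0187,  1.2069, -0.0507]), 'dq': array([ 0.0015, -0.0011, -0.0006, -0.0018,  0.0011, -0.0007,  0.0007]), 'tau': array([ -0.0003, -47.5006,   1.3629, -25.4512,   0.0115,   0.001 ,
         0.    ]), 'tool_pos': array([ 0.2447, -0.6022,  0.2423]), 'ee_rot': array([[ 0.9264,  0.3764,  0.    ],
       [ 0.3764, -0.9264, -0.0001],
       [-0.    ,  0.0001, -1.    ]]), 'ft_force': array([-0.3094, -0.583 ,  0.2485]), 'wrist_torque': array([-0.0241, -0.0071,  0.0657]), 'grip_force': 0.0, 'width': 0.08556782377783319}
```

View pics/top0.png

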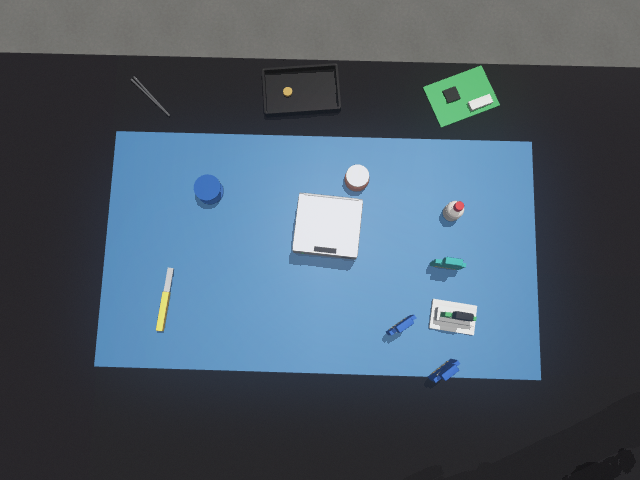

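View pics/side0.png

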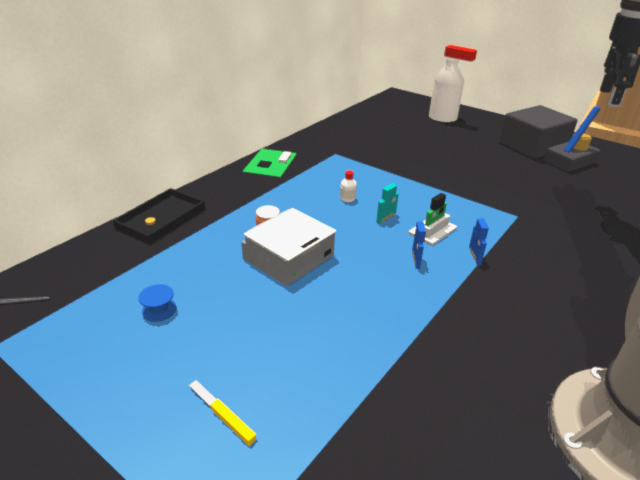

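Candidates in the top picture: green plate with black grip in the white/aluminium stand (455,316), which I choose. The look-alikes are the teal card (450,263) and the blue cards (401,325) and (445,371). The green PCB off the mat (460,95) is not a card. The spudger is yellow at (165,300), the jig with its white cover is at (327,227) and its pry mark at (325,249). The tin is at (357,178).

```bash
cat >> h.py <<'E'
def rect(W,zlo,zhi):
    m=(W[:,2]>zlo)&(W[:,2]<zhi); (c,s,a)=cv2.minAreaRect((W[m,:2]*1000).astype(np.float32)); return m.sum(),np.round(c,1),np.round(s,1),round(a,1),np.median(W[m,2]).round(4)
E
python3 - <<'E'
from h import *
np.set_printoptions(precision=4,suppress=True)
for c in ('top','side'):
    z=np.load(f'{c}0.npz'); rgb,d=z['rgb'],z['d']; hsv=cv2.cvtColor(rgb,cv2.COLOR_RGB2HSV)
    W,u,v=world(c,d); H=hsv[v,u].astype(int); 
    def box(x0,x1,y0,y1): return (W[:,0]>x0)&(W[:,0]<x1)&(W[:,1]>y0)&(W[:,1]<y1)
    yl=box(.35,.6,.25,.38)&(H[:,0]>20)&(H[:,0]<35)&(H[:,1]>120)
    print(c,'handle',rect(W[yl],-.02,.03))
    sp=box(.35,.6,.25,.38)&~((H[:,0]>95)&(H[:,0]<125)&(H[:,1]>90))
    print(c,'spudger',rect(W[sp],-.02,.03))
    print(c,'cover',rect(W[box(.52,.72,-.12,.1)&((W[:,0]<.69)|1)],.055,.07))
    st=box(.38,.5,-.34,-.2)
    print(c,'stand',rect(W[st],.022,.034),'grip',rect(W[st],.07,.1))
if 1:
    z=np.load('top0.npz')['rgb'][280:400,370:490]; save('crop1',cv2.resize(z,(600,600),interpolation=cv2.INTER_CUBIC))
E
```

```text
top handle (np.int64(45), array([434.1, 315.2]), array([13.7, 78.1]), 84.0, np.float64(0.013))
top spudger (np.int64(522), array([459.1, 315.1]), array([ 19.8, 132.5]), 84.3, np.float64(0.0114))
top cover (np.int64(0), array([0., 0.]), array([0., 0.]), 0.0, np.float64(nan))
top stand (np.int64(284), array([ 440.8, -274.5]), array([77. , 26.1]), 82.7, np.float64(0.03)) grip (np.int64(156), array([ 440.7, -275.1]), array([34.4, 14.2]), 82.5, np.float64(0.0857))
side handle (np.int64(709), array([434.4, 317.5]), array([14.6, 80.3]), 83.8, np.float64(0.0139))
side spudger (np.int64(1122), array([463.1, 310.8]), array([ 21.8, 139.6]), 83.8, np.float64(0.0118))
side cover (np.int64(0), array([0., 0.]), array([0., 0.]), 0.0, np.float64(nan))
side stand (np.int64(198), array([ 441. , -272.9]), array([78. , 27.9]), 82.8, np.float64(0.0302)) grip (np.int64(153), array([ 440.8, -272.6]), array([36.9, 15.9]), 81.1, np.float64(0.0826))
  return _methods._mean(a, axis=axis, dtype=dtype,
  ret = ret.dtype.type(ret / rcount)
```

View pics/crop1.png

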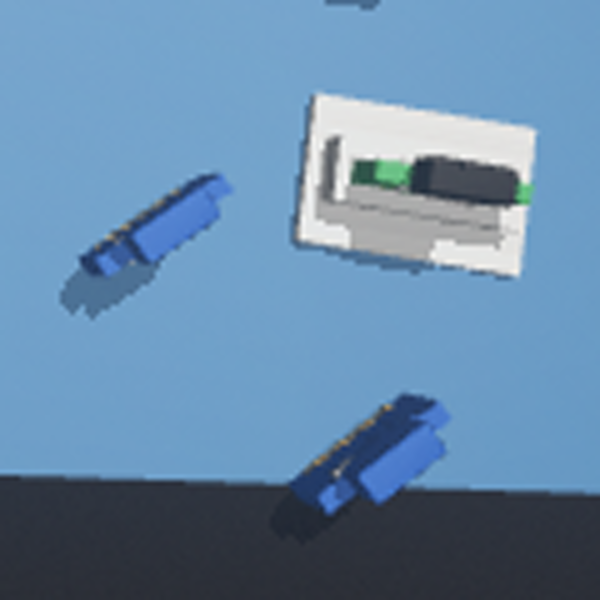

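The crop shows the green card with its black grip in the stand (crop 430,180) and two blue look-alikes. Next, move towards the spudger.

```bash
python3 -m crank '[{"delta_pos":[0.3,0.95,0],"turn":-0.34,"hand":1},{"delta_pos":[0.3,0.95,0],"turn":-0.34,"hand":1},{"delta_pos":[0.3,0.95,0],"turn":-0.34,"hand":1},{"delta_pos":[0.3,0.95,0],"turn":-0.34,"hand":1},{"delta_pos":[0.3,0.95,0],"turn":-0.34,"hand":1},{"delta_pos":[0.3,0.95,0],"turn":-0.34,"hand":1},{"delta_pos":[0.3,0.95,0],"turn":-0.34,"hand":1},{"delta_pos":[0.3,0.95,0],"turn":-0.34,"hand":1},{"delta_pos":[0.3,0.95,0],"turn":-0.34,"hand":1},{"delta_pos":[0.3,0.95,0],"turn":-0.34,"hand":1},{"delta_pos":[0.3,0.95,0],"turn":-0.34,"hand":1},{"delta_pos":[0.3,0.95,0],"turn":-0.34,"hand":1}]' 60
```

```text
t: 2.5
tool_pos: [0.3889, -0.1444, 0.2428]
ee_rot: [[0.994, -0.106, 0.001], [-0.106, -0.994, -0.001], [0.001, 0.001, -1.0]]
ft_force: [1.8, 1.0, 1.0]
width: 0.0855
grip_force: 0.0
```

```bash
python3 - <<'E'
from h import *
rgb=np.load('top0.npz')['rgb']; d=np.load('top0.npz')['d']
print('depth on cover',d[215:235:5,310:345:8])
hsv=cv2.cvtColor(rgb,cv2.COLOR_RGB2HSV)
m=((hsv[:,:,1]<40)&(hsv[:,:,2]>150)).astype(np.uint8)
n,l,s,c=cv2.connectedComponentsWithStats(m); k=l[225,325]; print(s[k])
K,R,t=P('top'); v,u=np.nonzero(l==k)
ray=np.stack([(u-K[0,2])/K[0,0],(v-K[1,2])/K[1,1],np.ones(len(u))],1)@R
o=-R.T@t; X=o+ray*((.062-o[2])/ray[:,2])[:,None]
W=X.copy(); print(rect(W,0,1), 'cam',o)
# pry mark (dark pixels near the front edge)
E
```

```text
depth on cover [[0.9936896  0.9966078  0.9929655  0.9932915  0.99424964]
 [0.98846024 0.9917274  0.99262166 0.9926433  0.99201345]
 [0.9923127  0.99055314 0.99059427 0.9937741  0.99406   ]
 [0.98955023 0.9898297  0.98952323 0.9923208  0.988118  ]]
[ 293  193   70   65 3707]
(np.int64(3707), array([613.1, -15. ]), array([129. , 118.3]), 85.3, np.float64(0.062)) cam [ 4.13582205e-01 -1.92325126e-04  1.03449534e+00]
```

```bash
python3 -m crank '[{"delta_pos":[0.125,0.956,-0.29],"turn":0,"hand":1},{"delta_pos":[0.125,0.956,-0.29],"turn":0,"hand":1},{"delta_pos":[0.125,0.956,-0.29],"turn":0,"hand":1},{"delta_pos":[0.125,0.956,-0.29],"turn":0,"hand":1},{"delta_pos":[0.125,0.956,-0.29],"turn":0,"hand":0.6},{"delta_pos":[0.125,0.956,-0.29],"turn":0,"hand":0.6},{"delta_pos":[0.125,0.956,-0.29],"turn":0,"hand":0.6},{"delta_pos":[0.125,0.956,-0.29],"turn":0,"hand":0.6},{"delta_pos":[0.125,0.956,-0.29],"turn":0,"hand":0.6},{"delta_pos":[0.125,0.956,-0.29],"turn":0,"hand":0.6},{"delta_pos":[0.125,0.956,-0.29],"turn":0,"hand":0.6},{"delta_pos":[0.125,0.956,-0.29],"turn":0,"hand":0.6}]'
```

```text
t: 3.5
tool_pos: [0.4489, 0.3144, 0.1026]
ee_rot: [[0.995, -0.104, 0.0], [-0.104, -0.995, -0.0], [0.0, 0.0, -1.0]]
ft_force: [0.5, -0.9, 1.5]
width: 0.051
grip_force: 0.0
```

```bash
python3 -m crank '[{"delta_pos":[0,0,-0.7],"turn":0,"hand":0.6},{"delta_pos":[0,0,-0.7],"turn":0,"hand":0.6},{"delta_pos":[0,0,-0.6],"turn":0,"hand":0.6},{"delta_pos":[0,0,-0.2],"turn":0,"hand":0.6},{"delta_pos":[0,0,0],"turn":0,"hand":0},{"delta_pos":[0,0,0],"turn":0,"hand":0},{"delta_pos":[0,0,0],"turn":0,"hand":0},{"delta_pos":[0,0,0],"turn":0,"hand":0},{"delta_pos":[0,0,0],"turn":0,"hand":0},{"delta_pos":[0,0,0],"turn":0,"hand":0}]' 70
```

```text
t: 4.33
tool_pos: [0.45, 0.3136, 0.0171]
ee_rot: [[0.995, -0.104, 0.003], [-0.104, -0.995, 0.002], [0.003, -0.002, -1.0]]
ft_force: [-0.4, -0.5, 6.6]
width: 0.0115
grip_force: 70.0
```

```bash
python3 -m crank '[{"delta_pos":[0,0,0.5],"turn":0,"hand":0},{"delta_pos":[0,0,0.65],"turn":0.1,"hand":0},{"delta_pos":[0.05,-0.6,0],"turn":0,"hand":0},{"delta_pos":[0.05,-0.9,0],"turn":0,"hand":0},{"delta_pos":[0.05,-0.95,0],"turn":0,"hand":0},{"delta_pos":[0.05,-0.95,0],"turn":0,"hand":0},{"delta_pos":[0.05,-0.95,0],"turn":0,"hand":0},{"delta_pos":[0.05,-0.95,0],"turn":0,"hand":0},{"delta_pos":[0.05,-0.95,0],"turn":0,"hand":0},{"delta_pos":[0,-0.95,0],"turn":0,"hand":0},{"delta_pos":[0,-0.65,0],"turn":0,"hand":0},{"delta_pos":[0,0,0],"turn":0,"hand":0}]'
python3 - <<'E'
from h import *
np.set_printoptions(precision=4,suppress=True)
for c in ('side','top'):
    rgb,d=r.read_camera(c); np.savez(f'{c}1.npz',rgb=rgb,d=d)
    for q in ('spudger_tip','spudger_grip','cover_edge','notch'):
        for o in r.place_of(c,q)[:2]: print(c,q,round(o['p'],2),np.array(o['xyz']),proj(c,o['xyz']))
    if c=='side': save('s1',cv2.resize(rgb[180:330,210:410],(800,600),interpolation=cv2.INTER_CUBIC))
    W,u,v=world(c,d); m=(W[:,0]>.58)&(W[:,0]<.64)&(abs(W[:,1]+.015)<.04); print(c,'cover z',np.median(W[m,2]))
s=r.sense(); print(s['tool_pos'],s['ft_force'],s['wrist_torque'])
E
```

```text
t: 5.33
tool_pos: [0.4622, -0.0086, 0.0613]
ee_rot: [[0.995, -0.102, -0.001], [-0.102, -0.995, -0.004], [-0.0, 0.004, -1.0]]
ft_force: [0.2, 0.6, -1.2]
width: 0.0118
grip_force: 69.2
side spudger_tip 0.71 [ 0.5332 -0.016   0.0504] [325. 252.]
side spudger_tip 0.49 [ 0.727  -0.0732 -0.0013] [267. 225.]
side spudger_grip 0.67 [ 0.4635 -0.0097  0.0498] [355. 269.]
side cover_edge 0.83 [ 0.5522 -0.0049  0.0579] [313. 248.]
side notch 0.92 [ 0.5626 -0.0111  0.0519] [310. 247.]
side cover z 0.06252131567781567
top spudger_grip 0.75 [ 0.4424 -0.2769  0.0045] [453. 316.]
top spudger_grip 0.48 [ 0.4406 -0.2759  0.0716] [462. 316.]
top cover_edge 0.9 [ 0.5584 -0.0029  0.0587] [321. 251.]
top cover_edge 0.53 [ 0.6207 -0.0154  0.001 ] [327. 226.]
top notch 0.7 [ 0.5606 -0.0107  0.0515] [325. 251.]
top notch 0.56 [ 0.4368 -0.277   0.0691] [463. 318.]
top cover z 0.06216920015167187
[ 0.4627 -0.0004  0.0612] [-0.2823 -0.223  -0.7146] [-0.0638  0.0289 -0.0418]
```

View pics/s1.png

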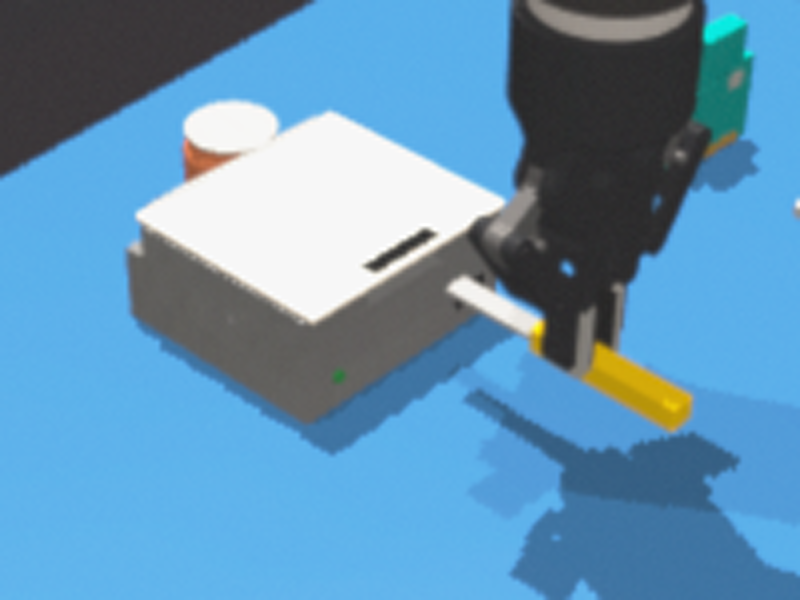

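```bash
python3 -m crank '[{"delta_pos":[0.3,-0.03,0],"turn":0,"hand":0},{"delta_pos":[0.3,-0.03,0],"turn":0,"hand":0},{"delta_pos":[0.25,-0.025,0],"turn":0,"hand":0},{"delta_pos":[0,0,0],"turn":0,"hand":0},{"delta_pos":[0,0,0],"turn":0,"hand":0}]' 90
python3 - <<'E'
from h import *
np.set_printoptions(precision=3,suppress=True)
th=np.arange(0,1.86,.1); s=100
x=52-s*np.cos(th)-2*np.sin(th); z=60+s*np.sin(th)-2*np.cos(th)-1.5
ux=np.array([.9955,-.095])
D=np.c_[np.outer(np.diff(x),ux),np.diff(z)]/40
print(np.c_[th[1:],D,x[1:],z[1:]])
sn=r.sense(); print(sn['tool_pos'],sn['ft_force'],sn['wrist_torque'])
E
```

```text
t: 6.25
tool_pos: [0.4967, -0.0045, 0.061]
ee_rot: [[0.996, -0.091, -0.001], [-0.091, -0.996, 0.0], [-0.001, -0.0, -1.0]]
ft_force: [0.2, -0.3, -0.8]
width: 0.0108
grip_force: 92.1
[[  0.1     0.007  -0.001   0.25  -47.7    66.493]
 [  0.2     0.032  -0.003   0.248 -46.404  76.407]
 [  0.3     0.057  -0.005   0.243 -44.125  86.141]
 [  0.4     0.081  -0.008   0.236 -40.885  95.6  ]
 [  0.5     0.104  -0.01    0.227 -36.717 104.687]
 [  0.6     0.126  -0.012   0.216 -31.663 113.314]
 [  0.7     0.147  -0.014   0.202 -25.773 121.392]
 [  0.8     0.166  -0.016   0.186 -19.105 128.842]
 [  0.9     0.184  -0.018   0.169 -11.728 135.589]
 [  1.      0.199  -0.019   0.149  -3.713 141.566]
 [  1.1     0.213  -0.02    0.129   4.858 146.714]
 [  1.2     0.225  -0.021   0.107  13.9   150.979]
 [  1.3     0.235  -0.022   0.084  23.323 154.321]
 [  1.4     0.242  -0.023   0.06   33.032 156.705]
 [  1.5     0.246  -0.024   0.035  42.931 158.108]
 [  1.6     0.249  -0.024   0.01   52.921 158.516]
 [  1.7     0.248  -0.024  -0.015  62.901 157.924]
 [  1.8     0.246  -0.023  -0.04   72.773 156.339]]
[ 0.497 -0.004  0.061] [ 0.165 -0.273 -0.776] [0.042 0.025 0.017]
```

```bash
python3 -m crank '[{"delta_pos":[0,0,0.14],"turn":0,"hand":0},{"delta_pos":[0.003,0,0.125],"turn":0,"hand":0},{"delta_pos":[0.004,0,0.125],"turn":0,"hand":0},{"delta_pos":[0.016,-0.002,0.124],"turn":0,"hand":0},{"delta_pos":[0.016,-0.002,0.124],"turn":0,"hand":0},{"delta_pos":[0.028,-0.003,0.122],"turn":0,"hand":0},{"delta_pos":[0.028,-0.003,0.122],"turn":0,"hand":0},{"delta_pos":[0.04,-0.004,0.118],"turn":0,"hand":0},{"delta_pos":[0.04,-0.004,0.118],"turn":0,"hand":0},{"delta_pos":[0,0,0],"turn":0,"hand":0}]'
python3 - <<'E'
from h import *
np.set_printoptions(precision=4,suppress=True)
c='side'; rgb,d=r.read_camera(c); np.savez(f'{c}2.npz',rgb=rgb,d=d)
for q in ('spudger_tip','cover_edge'):
    for o in r.place_of(c,q)[:2]: print(c,q,round(o['p'],2),np.array(o['xyz']),proj(c,o['xyz']))
save('s2',cv2.resize(rgb[160:310,210:410],(800,600),interpolation=cv2.INTER_CUBIC))
s=r.sense(); print(s['tool_pos'],s['ft_force'],s['wrist_torque'])
E
```

```text
t: 7.08
tool_pos: [0.5049, -0.0055, 0.107]
ee_rot: [[0.996, -0.092, 0.003], [-0.092, -0.996, -0.0], [0.003, -0.0, -1.0]]
ft_force: [-0.6, -0.0, -0.5]
width: 0.0104
grip_force: 92.1
side spudger_tip 0.77 [ 0.5722 -0.0132  0.0995] [307. 223.]
side cover_edge 0.85 [ 0.5615 -0.0065  0.1023] [309. 225.]
[ 0.5041 -0.0055  0.1061] [-0.3813  0.0974 -1.088 ] [ 0.028   0.0079 -0.0003]
```

View pics/s2.png

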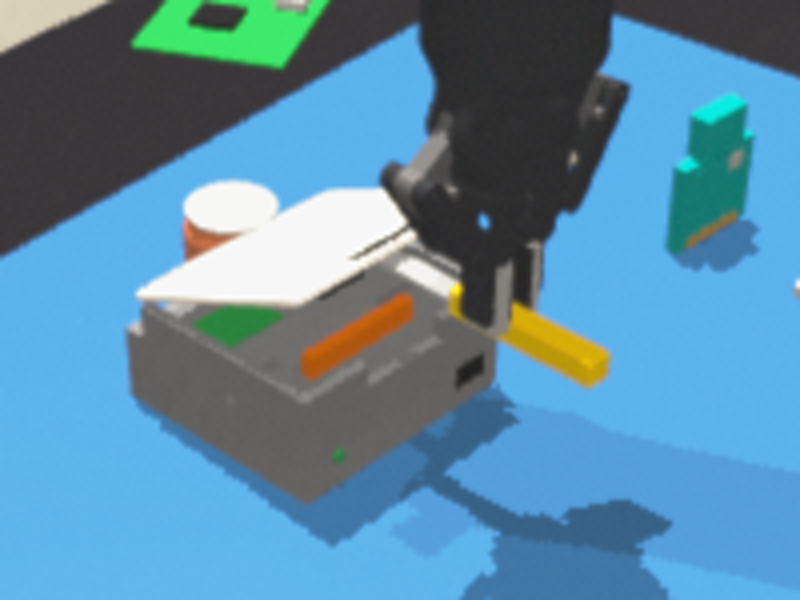

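The cover is lifted about 0.38 rad by the blade tip (crop 400,265) and the fingers are clear of it. I'll continue along the arc.

```bash
python3 -m crank '[{"delta_pos":[0.104,-0.01,0.227],"turn":0,"hand":0},{"delta_pos":[0.126,-0.012,0.216],"turn":0,"hand":0},{"delta_pos":[0.147,-0.014,0.202],"turn":0,"hand":0},{"delta_pos":[0.166,-0.016,0.186],"turn":0,"hand":0},{"delta_pos":[0.184,-0.018,0.169],"turn":0,"hand":0},{"delta_pos":[0.199,-0.019,0.149],"turn":0,"hand":0},{"delta_pos":[0.213,-0.02,0.129],"turn":0,"hand":0},{"delta_pos":[0.225,-0.021,0.107],"turn":0,"hand":0},{"delta_pos":[0.235,-0.022,0.084],"turn":0,"hand":0},{"delta_pos":[0.242,-0.023,0.06],"turn":0,"hand":0},{"delta_pos":[0.246,-0.024,0.035],"turn":0,"hand":0},{"delta_pos":[0,0,0],"turn":0,"hand":0}]'
```

```text
t: 8.23
tool_pos: [0.5898, -0.0138, 0.1689]
ee_rot: [[0.996, -0.092, 0.003], [-0.092, -0.996, 0.001], [0.003, -0.001, -1.0]]
ft_force: [0.3, -1.3, -0.9]
width: 0.0108
grip_force: 92.1
```

```bash
python3 -m crank '[{"delta_pos":[0.2,-0.02,0],"turn":0,"hand":0},{"delta_pos":[0.2,-0.02,0],"turn":0,"hand":0},{"delta_pos":[0.2,-0.02,-0.03],"turn":0,"hand":0},{"delta_pos":[0,0,0],"turn":0,"hand":0}]'
python3 - <<'E'
from h import *
np.set_printoptions(precision=4,suppress=True)
c='side'; rgb,d=r.read_camera(c); np.savez(f'{c}3.npz',rgb=rgb,d=d)
for q in ('spudger_tip','cover_edge','cover_hinge'):
    for o in r.place_of(c,q)[:2]: print(c,q,round(o['p'],2),np.array(o['xyz']),proj(c,o['xyz']))
save('s3',cv2.resize(rgb[130:310,210:450],(800,600),interpolation=cv2.INTER_CUBIC))
s=r.sense(); print(s['tool_pos'],s['ft_force'],s['wrist_torque'])
E
```

```text
t: 8.57
tool_pos: [0.6127, -0.0162, 0.1669]
ee_rot: [[0.996, -0.092, 0.001], [-0.092, -0.996, 0.0], [0.001, -0.0, -1.0]]
ft_force: [0.8, -0.2, -0.7]
width: 0.0105
grip_force: 92.2
side spudger_tip 0.57 [ 0.6825 -0.0214  0.1581] [263. 173.]
side cover_edge 0.65 [ 0.692  -0.0154  0.1746] [257. 165.]
side cover_hinge 0.55 [ 0.6697 -0.019   0.0571] [269. 222.]
[ 0.6109 -0.0159  0.1671] [ 0.3481  0.1482 -0.002 ] [ 0.0523 -0.0498  0.0275]
```

View pics/s3.png

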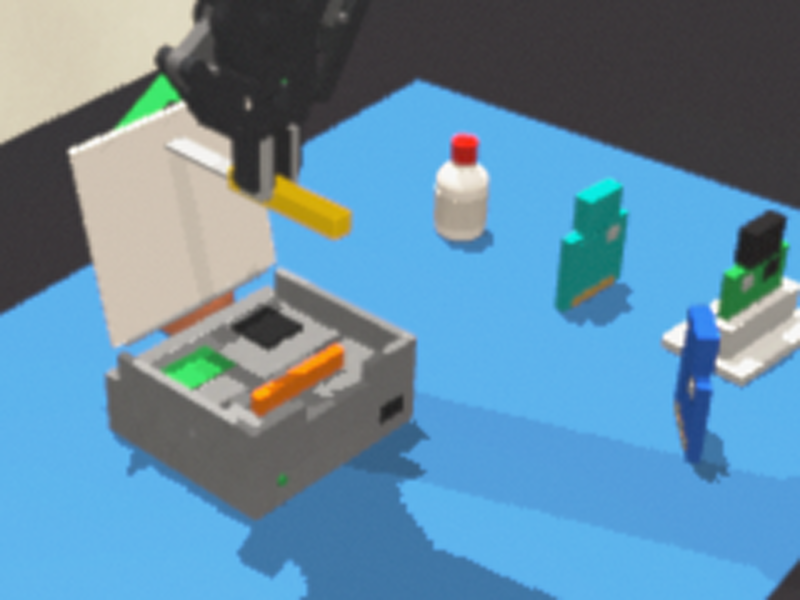

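The cover stands at about 1.75 rad, beyond upright, and the slot with its orange lip is exposed (crop 300,380). Now back off and lay the spudger down.

```bash
python3 -m crank '[{"delta_pos":[-0.4,0.04,0],"turn":0,"hand":0},{"delta_pos":[-0.8,0.5,0],"turn":0,"hand":0},{"delta_pos":[-0.8,0.5,0],"turn":0,"hand":0},{"delta_pos":[-0.8,0.5,0],"turn":0,"hand":0},{"delta_pos":[-0.6,0.6,-0.5],"turn":0,"hand":0},{"delta_pos":[-0.6,0.6,-0.5],"turn":0,"hand":0},{"delta_pos":[-0.5,0.6,-0.6],"turn":0,"hand":0},{"delta_pos":[0,0,-0.8],"turn":0,"hand":0},{"delta_pos":[0,0,-0.8],"turn":0,"hand":0},{"delta_pos":[0,0,-0.4],"turn":0,"hand":0},{"delta_pos":[0,0,0],"turn":0,"hand":0}]'
```

```text
t: 9.68
tool_pos: [0.428, 0.117, 0.0205]
ee_rot: [[0.996, -0.09, -0.007], [-0.09, -0.996, -0.002], [-0.006, 0.002, -1.0]]
ft_force: [-0.8, -0.1, -0.7]
width: 0.0105
grip_force: 92.1
```

```bash
python3 -m crank '[{"delta_pos":[0,0,-0.05],"turn":0,"hand":0},{"delta_pos":[0,0,-0.05],"turn":0,"hand":0},{"delta_pos":[0,0,0],"turn":0,"hand":0}]'; python3 -m crank '[{"delta_pos":[0,0,0],"turn":0,"hand":0.5},{"delta_pos":[0,0,0],"turn":0,"hand":0.5},{"delta_pos":[0,0,0],"turn":0,"hand":0.5},{"delta_pos":[0,0,0.2],"turn":0,"hand":0.5},{"delta_pos":[0,0,0.6],"turn":0,"hand":0.5},{"delta_pos":[0,0,1],"turn":0,"hand":0.6},{"delta_pos":[0,0,1],"turn":0,"hand":0.6},{"delta_pos":[0,0,1],"turn":0,"hand":0.6}]' 60
```

```text
t: 9.93
tool_pos: [0.4323, 0.118, 0.0203]
ee_rot: [[0.996, -0.092, 0.002], [-0.092, -0.996, 0.0], [0.002, -0.001, -1.0]]
ft_force: [0.9, -0.6, -0.7]
width: 0.0106
grip_force: 92.1
t: 10.6
tool_pos: [0.4304, 0.118, 0.1733]
ee_rot: [[0.996, -0.091, -0.001], [-0.091, -0.996, 0.0], [-0.001, -0.0, -1.0]]
ft_force: [0.7, -1.5, 0.2]
width: 0.0513
grip_force: 0.0
```

```bash
python3 - <<'E'
from h import *
np.set_printoptions(precision=4,suppress=True)
print(r.sense()['joint_pos'])
for c in ('top','side'):
    rgb,d=r.read_camera(c); np.savez(f'{c}4.npz',rgb=rgb,d=d)
    hsv=cv2.cvtColor(rgb,cv2.COLOR_RGB2HSV); W,u,v=world(c,d); H=hsv[v,u].astype(int)
    b=(W[:,0]>.3)&(W[:,0]<.55)&(W[:,1]>.06)&(W[:,1]<.18)&(H[:,0]>20)&(H[:,0]<35)&(H[:,1]>120)
    print(c,'handle',rect(W[b],-.02,.03))
    o=((H[:,0]<16)&(H[:,1]>170)&(H[:,2]>90)&(W[:,0]>.55)&(W[:,0]<.65)&(abs(W[:,1])<.07))
    print(c,'lip',rect(W[o],.047,.056),rect(W[o],.03,.06))
    q=r.place_of(c,'slot')+r.place_of(c,'lip'); print([(round(k['p'],2),np.array(k['xyz'])) for k in q])
    st=(W[:,0]>.38)&(W[:,0]<.5)&(W[:,1]>-.34)&(W[:,1]<-.2); print('grip',rect(W[st],.075,.09))
E
```

```text
[ 0.2979  0.1461 -0.7128  2.0666  0.1152  0.9678 -2.1368]
top handle (np.int64(1), array([453.9, 108.7]), array([0., 0.]), 0.0, np.float64(0.0143))
top lip (np.int64(0), array([0., 0.]), array([0., 0.]), 0.0, np.float64(nan)) (np.int64(0), array([0., 0.]), array([0., 0.]), 0.0, np.float64(nan))
[(0.74, array([ 0.4417, -0.2754,  0.0693])), (0.58, array([ 0.5979, -0.0133,  0.0202])), (0.98, array([ 0.5888, -0.0156,  0.0527]))]
grip (np.int64(148), array([ 440.6, -275. ]), array([33.9, 13.8]), 82.4, np.float64(0.0856))
side handle (np.int64(522), array([415.9, 121.4]), array([16., 80.]), 84.8, np.float64(0.0137))
side lip (np.int64(29), array([588.9,   7.8]), array([30.8,  6.8]), 83.0, np.float64(0.0495)) (np.int64(59), array([588.9,   6.6]), array([33.1,  6.9]), 83.8, np.float64(0.0469))
[(0.78, array([ 0.6002, -0.0127,  0.0214])), (0.89, array([ 0.5901, -0.0164,  0.0534]))]
grip (np.int64(123), array([ 440.4, -273.9]), array([39.3, 14.7]), 82.9, np.float64(0.0851))
  return _methods._mean(a, axis=axis, dtype=dtype,
  ret = ret.dtype.type(ret / rcount)
```

The spudger lies flat on the bench, top at 14 mm. Next, the card.

```bash
python3 -m crank '[{"delta_pos":[0.015,-0.6,0],"turn":0.8,"hand":0.6},{"delta_pos":[0.015,-0.6,0],"turn":0.8,"hand":0.6},{"delta_pos":[0.015,-0.6,0],"turn":0.8,"hand":0.6},{"delta_pos":[0.015,-0.6,0],"turn":0.8,"hand":0.6},{"delta_pos":[0.015,-0.6,0],"turn":0.8,"hand":0.6},{"delta_pos":[0.015,-0.6,0],"turn":0.8,"hand":0.6},{"delta_pos":[0.015,-0.6,0],"turn":0.8,"hand":0.6},{"delta_pos":[0.015,-0.6,0],"turn":0.8,"hand":0.6},{"delta_pos":[0.015,-0.6,0],"turn":0.8,"hand":0.6},{"delta_pos":[0.015,-0.6,0],"turn":0.8,"hand":0.6},{"delta_pos":[0.015,-0.6,0],"turn":0.8,"hand":0.6},{"delta_pos":[0.015,-0.6,0],"turn":0.8,"hand":0.6}]'; python3 -m crank '[{"delta_pos":[0.015,-0.6,0],"turn":0.8,"hand":0.6},{"delta_pos":[0.015,-0.6,0],"turn":0.8,"hand":0.6},{"delta_pos":[0.015,-0.6,0],"turn":0.8,"hand":0.6},{"delta_pos":[0,-0.5,-0.4],"turn":0.74,"hand":0.6},{"delta_pos":[0,0,0],"turn":0,"hand":0.6},{"delta_pos":[0,0,0],"turn":0,"hand":0.6}]'
```

```text
t: 11.9
tool_pos: [0.4369, -0.1709, 0.1694]
ee_rot: [[0.484, 0.875, -0.004], [0.875, -0.484, 0.002], [-0.0, -0.004, -1.0]]
ft_force: [0.2, 0.5, -0.6]
width: 0.0511
grip_force: 0.0
t: 12.4
tool_pos: [0.4381, -0.2621, 0.1526]
ee_rot: [[0.136, 0.991, -0.005], [0.991, -0.136, 0.004], [0.003, -0.005, -1.0]]
ft_force: [0.6, 1.1, -0.1]
width: 0.0511
grip_force: 0.0
```

```bash
python3 -m crank '[{"delta_pos":[0.06,-0.3,0],"turn":0.04,"hand":0.6},{"delta_pos":[0,0,-0.6],"turn":0,"hand":0.6},{"delta_pos":[0,0,-0.8],"turn":0,"hand":0.6},{"delta_pos":[0,0,-0.5],"turn":0,"hand":0.6},{"delta_pos":[0,0,-0.2],"turn":0,"hand":0.6},{"delta_pos":[0,0,0],"turn":0,"hand":0.6}]' 
python3 - <<'E'
from h import *
np.set_printoptions(precision=4,suppress=True)
for i in range(3): print(r.sense()['tool_pos'])
rgb,d=r.read_camera('side'); print(r.sense()['tool_pos'])
save('s5',cv2.resize(rgb[130:280,360:560],(800,600),interpolation=cv2.INTER_CUBIC))
E
```

```text
t: 12.9
tool_pos: [0.4416, -0.2729, 0.0696]
ee_rot: [[0.127, 0.992, -0.003], [0.992, -0.127, 0.002], [0.002, -0.003, -1.0]]
ft_force: [-0.2, -0.8, 0.6]
width: 0.0515
grip_force: 0.0
[ 0.4416 -0.2729  0.0696]
[ 0.4416 -0.2729  0.0696]
[ 0.4416 -0.2729  0.0696]
[ 0.4427 -0.2736  0.0711]
```

View pics/s5.png

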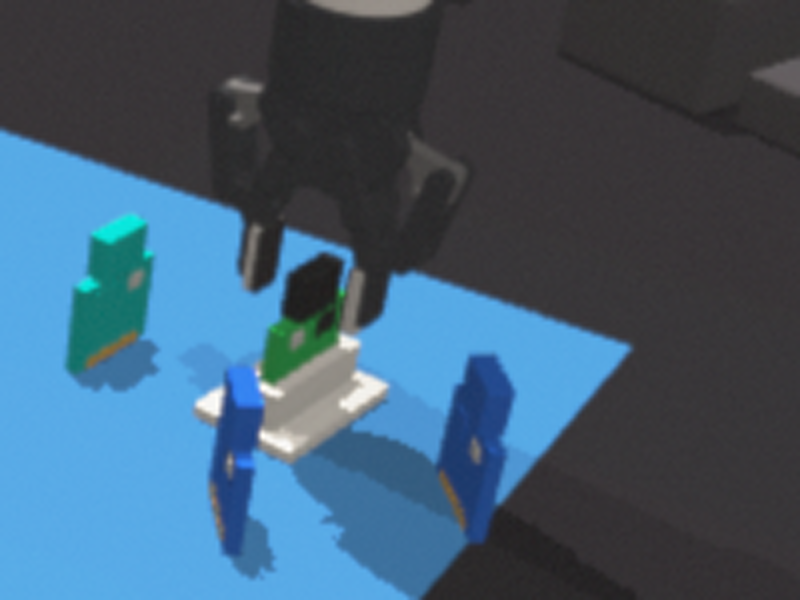

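The open fingers straddle the black grip (crop 310,290). A small correction, then close.

```bash
python3 -m crank '[{"delta_pos":[-0.035,-0.02,-0.08],"turn":0,"hand":0.6},{"delta_pos":[0,0,0],"turn":0,"hand":0},{"delta_pos":[0,0,0],"turn":0,"hand":0},{"delta_pos":[0,0,0],"turn":0,"hand":0},{"delta_pos":[0,0,0],"turn":0,"hand":0},{"delta_pos":[0,0,0],"turn":0,"hand":0},{"delta_pos":[0,0,0],"turn":0,"hand":0},{"delta_pos":[0,0,0],"turn":0,"hand":0}]' 80; python3 -m crank '[{"delta_pos":[0,0,0.3],"turn":0,"hand":0},{"delta_pos":[0,0,0.5],"turn":0,"hand":0},{"delta_pos":[0,0,0.8],"turn":0,"hand":0},{"delta_pos":[0,0,0.8],"turn":0,"hand":0},{"delta_pos":[0,0,0],"turn":0,"hand":0}]'
```

```text
t: 13.62
tool_pos: [0.4416, -0.2755, 0.0691]
ee_rot: [[0.129, 0.992, 0.001], [0.992, -0.129, -0.001], [-0.001, 0.001, -1.0]]
ft_force: [-1.0, -0.0, 6.3]
width: 0.0128
grip_force: 78.6
t: 14.03
tool_pos: [0.4453, -0.2767, 0.1707]
ee_rot: [[0.129, 0.992, 0.01], [0.992, -0.128, -0.007], [-0.005, 0.011, -1.0]]
ft_force: [2.2, -0.9, -0.3]
width: 0.0129
grip_force: 78.4
```

```bash
python3 - <<'E'
from h import *
np.set_printoptions(precision=4,suppress=True)
for c in ('top','side'):
    rgb,d=r.read_camera(c); np.savez(f'{c}6.npz',rgb=rgb,d=d)
    hsv=cv2.cvtColor(rgb,cv2.COLOR_RGB2HSV).astype(int); K,R,t=P(c)
    m=((hsv[:,:,0]<18)&(hsv[:,:,1]>150)&(hsv[:,:,2]>80))
    v,u=np.nonzero(m); ray=np.stack([(u-K[0,2])/K[0,0],(v-K[1,2])/K[1,1],np.ones(len(u))],1)@R
    o=-R.T@t; X=o+ray*((.052-o[2])/ray[:,2])[:,None]
    b=(abs(X[:,0]-.59)<.025)&(abs(X[:,1]+.015)<.05); print(c,'lip plane52',rect(X[b],0,1), X[b].mean(0), np.degrees(cv2.fitLine((X[b][:,:2]*1000).astype(np.float32),2,0,.01,.01)[:2].ravel()@np.array([0,0])), cv2.fitLine((X[b][:,:2]*1000).astype(np.float32),2,0,.01,.01).ravel())
    W,uu,vv=world(c,d)
    g=(W[:,0]>.54)&(W[:,0]<.70)&(W[:,1]>-.11)&(W[:,1]<.08); print(c,'walls',rect(W[g],.053,.0605))
    print([(q,round(k['p'],2),np.array(k['xyz'])) for q in ('slot','lip','card','card_grip') for k in r.place_of(c,q)[:2]])
    save('m6'+c,cv2.resize(rgb[165:285,260:420] if c=='top' else rgb[130:310,220:460],(800,600),interpolation=cv2.INTER_CUBIC))
print(r.sense()['joint_pos'],r.sense()['tool_pos'])
E
```

```text
return _methods._mean(a, axis=axis, dtype=dtype,
  ret = ret.dtype.type(ret / rcount)
<stdin>:9: RuntimeWarning: Mean of empty slice.
  ret = um.true_divide(
Traceback (most recent call last):
cv2.error: OpenCV(4.12.0) /io/opencv/modules/imgproc/src/linefit.cpp:50: error: (-215:Assertion failed) count > 0 in function 'fitLine2D_wods'
```

```bash
python3 - <<'E'
from h import *
np.set_printoptions(precision=4,suppress=True)
z=np.load('top6.npz'); rgb,d=z['rgb'],z['d']; save('m6top',cv2.resize(rgb[140:340,240:480],(720,600),interpolation=cv2.INTER_CUBIC))
c='side'; rgb,d=r.read_camera(c); np.savez('side6.npz',rgb=rgb,d=d)
hsv=cv2.cvtColor(rgb,cv2.COLOR_RGB2HSV).astype(int); K,R,t=P(c)
m=((hsv[:,:,0]<18)&(hsv[:,:,1]>150)&(hsv[:,:,2]>80)); W,u,v=world(c,d,m)
b=(abs(W[:,0]-.59)<.03)&(abs(W[:,1]+.015)<.05); print('lip',b.sum(),rect(W[b],.049,.056),rect(W[b],.03,.06))
print([(q,round(k['p'],2),np.array(k['xyz'])) for q in ('slot','lip','card','card_grip') for k in r.place_of(c,q)[:2]])
print(r.sense()['joint_pos'],r.sense()['tool_pos'])
E
```

```text
lip 154 (np.int64(63), array([589.1, -10.8]), array([68.5, 10. ]), 85.1, np.float64(0.0515)) (np.int64(154), array([595.4, -20. ]), array([87.2, 25.9]), 88.1, np.float64(0.0477))
[('slot', 0.73, array([ 0.5973, -0.0126,  0.0203])), ('lip', 0.61, array([ 0.5886, -0.0142,  0.0544])), ('card', 0.91, array([ 0.4205, -0.1694,  0.0007])), ('card', 0.72, array([ 0.543 , -0.255 ,  0.0007])), ('card_grip', 0.97, array([ 0.3349, -0.2485,  0.0669])), ('card_grip', 0.91, array([ 0.4202, -0.167 ,  0.0707]))]
[ 0.9571  0.2838 -0.5657  1.9242  0.1803  0.9862  0.1801] [ 0.44   -0.2746  0.1628]
```

View pics/m6top.png

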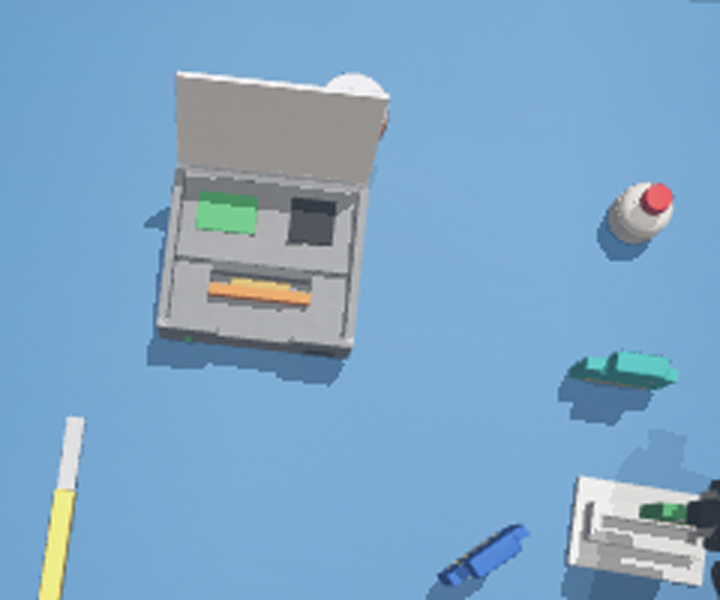

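Top view: cover open, orange lip at crop (260,294) with the brass contact behind it, spudger lying clear at left, and the card in hand at right. Now carry the card over the slot.

```bash
python3 -m crank '[{"delta_pos":[0.2,0.35,0],"turn":0.035,"hand":0},{"delta_pos":[0.4,0.65,0],"turn":0.035,"hand":0},{"delta_pos":[0.4,0.65,0],"turn":0.035,"hand":0},{"delta_pos":[0.4,0.65,0],"turn":0.035,"hand":0},{"delta_pos":[0.4,0.65,0],"turn":0.035,"hand":0},{"delta_pos":[0.4,0.65,0],"turn":0.035,"hand":0},{"delta_pos":[0.4,0.65,0],"turn":0.035,"hand":0},{"delta_pos":[0.4,0.65,0],"turn":0.035,"hand":0},{"delta_pos":[0.4,0.65,0],"turn":0.035,"hand":0},{"delta_pos":[0.4,0.65,0],"turn":0.035,"hand":0},{"delta_pos":[0.2,0.34,0],"turn":0,"hand":0},{"delta_pos":[0,0,0],"turn":0,"hand":0}]'
python3 - <<'E'
from h import *
np.set_printoptions(precision=4,suppress=True)
z=np.load('top6.npz'); rgb=z['rgb']; hsv=cv2.cvtColor(rgb,cv2.COLOR_RGB2HSV).astype(int); K,R,t=P('top')
v,u=np.nonzero((hsv[:,:,0]<17)&(hsv[:,:,1]>140)); k=(u>300)&(u<350)&(v>225)&(v<250); u,v=u[k],v[k]
ray=np.stack([(u-K[0,2])/K[0,0],(v-K[1,2])/K[1,1],np.ones(len(u))],1)@R; o=-R.T@t; X=o+ray*((.052-o[2])/ray[:,2])[:,None]
print('lip top',len(u),rect(X,0,1),hsv[238,327],hsv[236,327])
for c in ('side','top'):
    rgb,d=r.read_camera(c); print(r.sense()['tool_pos'])
    hsv=cv2.cvtColor(rgb,cv2.COLOR_RGB2HSV).astype(int); W,u,v=world(c,d); H=hsv[v,u]
    g=(H[:,0]>45)&(H[:,0]<80)&(H[:,1]>100)&(abs(W[:,0]-.6)<.05)&(abs(W[:,1]+.013)<.06)&(W[:,2]>.09)
    print(c,'card',g.sum(),W[g].min(0),W[g].max(0),W[g].mean(0) if g.any() else 0, rect(W[g],.08,.2) if g.sum()>5 else 0)
    for q in ('card','card_grip'): print(q,[(round(k['p'],2),np.array(k['xyz'])) for k in r.place_of(c,q) if abs(k['xyz'][1])<.08])
    if c=='side': save('s7',cv2.resize(rgb[130:280,220:420],(800,600),interpolation=cv2.INTER_CUBIC))
E
```

```text
t: 15.33
tool_pos: [0.6019, -0.0075, 0.163]
ee_rot: [[0.08, 0.997, -0.0], [0.997, -0.08, 0.004], [0.004, -0.001, -1.0]]
ft_force: [-1.2, 0.3, 0.4]
width: 0.0128
grip_force: 78.4
lip top 0 (np.int64(0), array([0., 0.]), array([0., 0.]), 0.0, np.float64(nan)) [ 15 133 234] [ 15 132 234]
[ 0.6009 -0.0106  0.1627]
side card 511 [ 0.5819 -0.0339  0.1037] [0.6491 0.0254 0.2314] [0.6005 0.0015 0.1328] (np.int64(496), array([593.6,  -2.9]), array([59.4, 20.7]), 80.2, np.float64(0.1292))
card [(0.89, array([ 0.6   , -0.0073,  0.1006])), (0.52, array([ 0.6221, -0.0143, -0.0032]))]
card_grip [(0.57, array([ 0.5994, -0.007 ,  0.1658]))]
[ 0.6002 -0.0152  0.163 ]
top card 25 [0.58   0.0072 0.1052] [0.6011 0.017  0.2882] [0.5973 0.0121 0.138 ] (np.int64(24), array([597.8,  11.5]), array([8.2, 3. ]), 61.6, np.float64(0.1302))
card [(0.37, array([ 0.6013, -0.0126,  0.1012]))]
card_grip []
  return _methods._mean(a, axis=axis, dtype=dtype,
  ret = ret.dtype.type(ret / rcount)
```

View pics/s7.png

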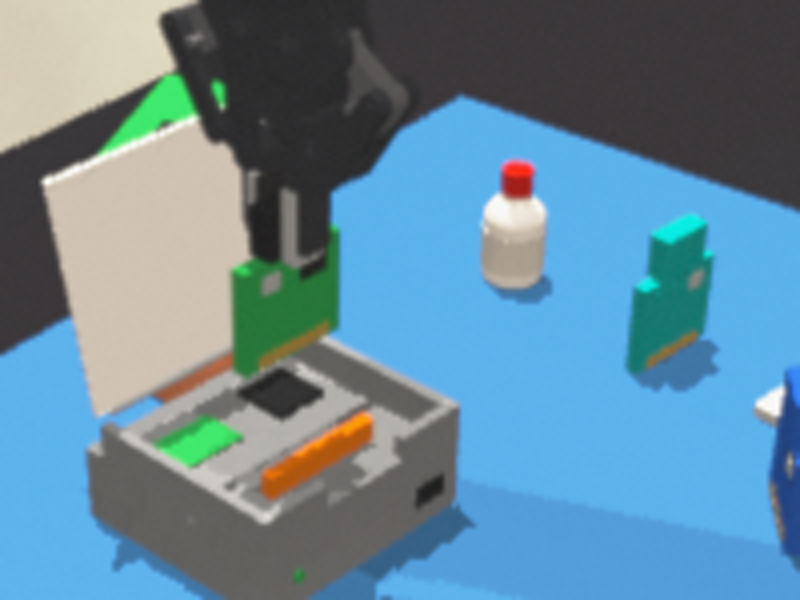

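The card is held upright over the jig (crop 285,300), with the lip at (315,455). Lower it a little and compare card and lip.

```bash
python3 -m crank '[{"delta_pos":[0,0,-0.45],"turn":0,"hand":0},{"delta_pos":[0,0,-0.45],"turn":0,"hand":0},{"delta_pos":[0,0,0],"turn":0,"hand":0},{"delta_pos":[0,0,0],"turn":0,"hand":0},{"delta_pos":[0,0,0],"turn":0,"hand":0},{"delta_pos":[0,0,0],"turn":0,"hand":0}]'
python3 - <<'E'
from h import *
np.set_printoptions(precision=4,suppress=True)
z=np.load('top6.npz'); rgb=z['rgb']; hsv=cv2.cvtColor(rgb,cv2.COLOR_RGB2HSV).astype(int); K,R,t=P('top')
v,u=np.nonzero((hsv[:,:,0]<18)&(hsv[:,:,1]>115)); k=(u>300)&(u<350)&(v>225)&(v<250); u,v=u[k],v[k]
ray=np.stack([(u-K[0,2])/K[0,0],(v-K[1,2])/K[1,1],np.ones(len(u))],1)@R; o=-R.T@t; X=o+ray*((.052-o[2])/ray[:,2])[:,None]
print('lip top',len(u),rect(X,0,1))
c='side'; rgb,d=r.read_camera(c); print(r.sense()['tool_pos'])
hsv=cv2.cvtColor(rgb,cv2.COLOR_RGB2HSV).astype(int); W,u,v=world(c,d); H=hsv[v,u]
n=(abs(W[:,0]-.6)<.04)&(abs(W[:,1]+.013)<.06)
g=n&(H[:,0]>50)&(H[:,0]<75)&(H[:,1]>150)&(W[:,2]>.07)&(W[:,2]<.118)
print('card',g.sum(),np.percentile(W[g],[1,50,99],axis=0),W[g][:, :2][abs(W[g][:,1]+.013)<.01].mean(0)); print(cv2.fitLine(W[g].astype(np.float32),2,0,.001,.001).ravel())
l=n&(H[:,0]<18)&(H[:,1]>150)&(W[:,2]<.056)&(W[:,2]>.042)&(W[:,0]<.61)
print('lip',l.sum(),np.percentile(W[l],[1,50,99],axis=0))
for q in ('card','lip','slot'): print(q,[(round(k['p'],2),np.array(k['xyz'])) for k in r.place_of(c,q) if abs(k['xyz'][1])<.08])
E
```

```text
t: 16.13
tool_pos: [0.6019, -0.0137, 0.1293]
ee_rot: [[0.087, 0.996, 0.002], [0.996, -0.087, -0.0], [0.0, 0.002, -1.0]]
ft_force: [-0.4, -0.4, -0.9]
width: 0.0127
grip_force: 78.3
lip top 118 (np.int64(118), array([588., -13.]), array([64.7,  7.4]), 85.2, np.float64(0.052))
[ 0.6019 -0.0135  0.1293]
card 359 [[ 0.5951 -0.0388  0.0739]
 [ 0.5991 -0.0046  0.0932]
 [ 0.6061  0.0188  0.1173]] [ 0.5984 -0.0125]
[ 0.1046  0.9924  0.0641  0.5994 -0.0058  0.0938]
lip 198 [[ 0.5826 -0.0443  0.0422]
 [ 0.5872 -0.0081  0.0501]
 [ 0.595   0.023   0.0543]]
card [(0.87, array([ 0.5989, -0.0173,  0.0667]))]
lip [(0.86, array([ 0.5895, -0.015 ,  0.0542])), (0.75, array([ 0.5613, -0.0093,  0.0537])), (0.19, array([ 0.6009, -0.0152,  0.1367]))]
slot [(0.7, array([ 0.5971, -0.0139,  0.0218]))]
```

```bash
python3 -m crank '[{"delta_pos":[-0.06,0.01,-0.3],"turn":0,"hand":0},{"delta_pos":[0,0,-0.3],"turn":0,"hand":0},{"delta_pos":[0,0,0],"turn":0,"hand":0},{"delta_pos":[0,0,0],"turn":0,"hand":0}]' 110; python3 -m crank '[{"delta_pos":[0,0,-0.1],"turn":0,"hand":0},{"delta_pos":[0,0,-0.1],"turn":0,"hand":0},{"delta_pos":[0,0,0],"turn":0,"hand":0},{"delta_pos":[0,0,0],"turn":0,"hand":0}]'
```

```text
t: 16.67
tool_pos: [0.5976, -0.0131, 0.1025]
ee_rot: [[0.087, 0.996, -0.003], [0.996, -0.087, 0.0], [-0.0, -0.003, -1.0]]
ft_force: [-0.2, 0.1, -0.2]
width: 0.0123
grip_force: 109.7
t: 17.0
tool_pos: [0.5985, -0.0131, 0.0958]
ee_rot: [[0.087, 0.996, -0.0], [0.996, -0.087, -0.0], [-0.0, -0.0, -1.0]]
ft_force: [-1.1, -0.9, 0.2]
width: 0.0124
grip_force: 109.7
```

```bash
python3 -m crank '[{"delta_pos":[0,0,-0.1],"turn":0,"hand":0},{"delta_pos":[0,0,-0.1],"turn":0,"hand":0},{"delta_pos":[0,0,0],"turn":0,"hand":0},{"delta_pos":[0,0,0],"turn":0,"hand":0}]'; python3 -m crank '[{"delta_pos":[0,0,-0.07],"turn":0,"hand":0},{"delta_pos":[0,0,-0.07],"turn":0,"hand":0},{"delta_pos":[0,0,0],"turn":0,"hand":0},{"delta_pos":[0,0,0],"turn":0,"hand":0}]'
```

```text
t: 17.33
tool_pos: [0.5986, -0.0131, 0.0878]
ee_rot: [[0.087, 0.996, -0.0], [0.996, -0.087, 0.0], [-0.0, -0.0, -1.0]]
ft_force: [-0.6, 0.1, 0.5]
width: 0.0121
grip_force: 109.7
t: 17.67
tool_pos: [0.599, -0.013, 0.0832]
ee_rot: [[0.087, 0.996, 0.001], [0.996, -0.087, -0.0], [-0.0, 0.001, -1.0]]
ft_force: [-1.8, -0.7, 7.0]
width: 0.0123
grip_force: 110.7
```

Springs engaged at 7 N. Press on.

```bash
python3 -m crank '[{"delta_pos":[0,0,-0.05],"turn":0,"hand":0},{"delta_pos":[0,0,-0.05],"turn":0,"hand":0},{"delta_pos":[0,0,0],"turn":0,"hand":0},{"delta_pos":[0,0,0],"turn":0,"hand":0},{"delta_pos":[0,0,0],"turn":0,"hand":0}]'
```

```text
t: 18.08
tool_pos: [0.5992, -0.0129, 0.0812]
ee_rot: [[0.087, 0.996, 0.001], [0.996, -0.087, -0.001], [-0.001, 0.001, -1.0]]
ft_force: [-5.1, -1.0, 18.4]
width: 0.012
grip_force: 112.6
```

```bash
python3 -m crank '[{"delta_pos":[-0.025,0,-0.03],"turn":0,"hand":0},{"delta_pos":[0,0,-0.03],"turn":0,"hand":0},{"delta_pos":[0,0,0],"turn":0,"hand":0},{"delta_pos":[0,0,0],"turn":0,"hand":0},{"delta_pos":[0,0,0],"turn":0,"hand":0},{"delta_pos":[0,0,0],"turn":0,"hand":0}]'
python3 - <<'E'
from h import *
np.set_printoptions(precision=4,suppress=True)
c='side'; rgb,d=r.read_camera(c); s=r.sense(); print(s['tool_pos'],s['ft_force'],s['wrist_torque'],s['grip_force'])
for q in ('card','card_grip','cover_edge','spudger','flux','spool','tin'): print(q,[(round(k['p'],2),np.array(k['xyz'])) for k in r.place_of(c,q)[:2]])
save('s8',cv2.resize(rgb[150:450,160:420],(520,600),interpolation=cv2.INTER_CUBIC))
E
```

```text
t: 18.58
tool_pos: [0.5992, -0.013, 0.0811]
ee_rot: [[0.087, 0.996, 0.003], [0.996, -0.087, -0.002], [-0.002, 0.003, -1.0]]
ft_force: [-8.1, -1.4, 29.7]
width: 0.0121
grip_force: 114.5
[ 0.5992 -0.013   0.0811] [-7.5317 -1.8501 29.3785] [-0.2544  2.1818  0.0178] 114.46208238601685
card [(0.77, array([ 0.5443, -0.2601,  0.0016])), (0.64, array([ 0.4164, -0.1683,  0.0008]))]
card_grip [(0.88, array([ 0.6007, -0.0119,  0.0814])), (0.84, array([ 0.3347, -0.2523,  0.0662]))]
cover_edge [(0.83, array([ 0.6919, -0.0159,  0.1724]))]
spudger [(0.88, array([0.4287, 0.1175, 0.0028]))]
flux [(0.96, array([ 0.6534, -0.2734,  0.0006]))]
spool []
tin [(0.6, array([ 0.7234, -0.0745,  0.0003]))]
```

View pics/s8.png

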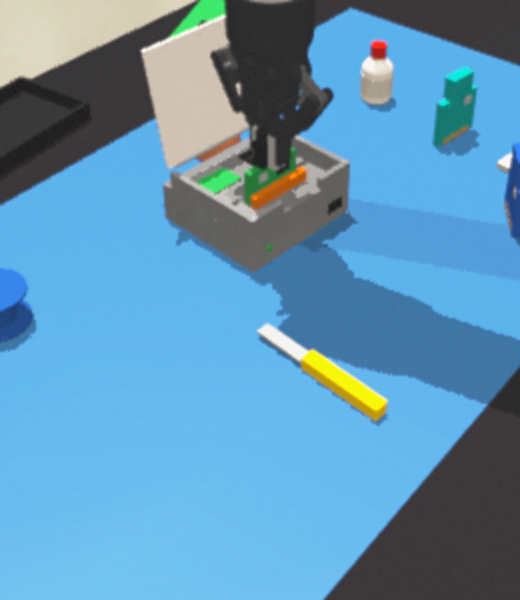

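The green card is fully down behind the lip (crop 265,180). z stopped at 81.1 mm, as it should at the solid floor, while the force rose from 18 to 29 N. The cover is open, the spudger lies flat, and the flux bottle and tin are unmoved.

```bash
python3 -c "
from workcell import r
print(r.hand_in())"
```

```text
the job is handed in; nothing more can be done
None
```

I handed the job in at about 19 s: the cover is open to about 1.75 rad, the spudger lies flat on the bench, and the green card is pressed home against the slot floor at about 29 N, still gripped. The flux bottle and tin are unmoved; the spool was not re-measured, but nothing went near it.

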